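# Refit the push-button hanging arm on the counter stand

## Robot

A 6-joint arm with a two-finger parallel gripper is mounted at the origin on the work surface. World frame = base frame: x ahead of the robot, y to its left, z up, the work surface at z = 0. Lengths are in m, angles in rad, forces in N, time in s.
With the tool pointing down it reaches from about 0.375 to 0.975 m from the base axis. Payload 3.8 kg.
Tool frame: the origin (TCP) lies midway between the tips of the shut fingers; the grasp point (between the pads) lies 19 mm behind it; z points along the fingers, y is the direction in which the jaws open and shut (so a half turn about z gives the same grasp; the last joint's range is limited). The gripper opens to 85 mm and grips with 20 to 120 N. Pads are 22 mm wide; open, the fingers measure 114 mm over their backs; the gripper's body (76 mm by 85 mm) begins 54 mm behind the grasp point. The pads swing forward as they close: fully open they stand 13 mm farther back than shut.
Start: joints at [-1.215, 0.264, 1.604, -0, 1.274, -0.037], TCP at [0.258, -0.624, 0.231] pointing down, gripper open.
Joint ranges: [-2.63, 2.63], [-0.94, 2.18], [0.31, 2.57], [-1.31, 4.45], [0, 2.66], [-2.55, 2.55]. Speed limits (rad/s): [2.57, 2.57, 3.14, 3.14, 3.14, 3.14].

## Interface

Orientations are given as a rotation vector (axis times angle).
In Python, from workcell import bot gives the robot as it stands.
- The arm moves only by the tool drive_tool, never from a script. Its argument "deltas" is a list of rows, each an object with "hand": the opening, from 0 (shut) to 1 (fully open); "offset": the shift along the world's x, y, z in cm, a list of three; "angular": the turn, a rotation vector about the world's x, y, z in degrees, a list of three. A call has 1 to 8 rows; each row is the pose to reach, as a shift and turn from the pose commanded when the call began; what a row does not reach only later rows make up. A row lasts 1/8 s, in which the tool goes at most 62.5 mm and 10.7 degrees, less where a joint would pass 70% of its speed; a pose out of reach is approached as far as the arm can. A call with a gripper value outside its range is refused whole. The fingers move at their own pace and stop on an object; "force" is the grip in N (left out, the last holds). Time passes only in rows, so rows that repeat a pose let the fingers close. It gives the time, the measured TCP pose, the force and the opening at its end, in the units of the state.
- bot.read_state(): the state, without advancing time (a new reading comes with each control period).
- bot.read_camera(name): name is "scene" or "side" or "wrist"; returns a dict with "frame" (400x640x3 uint8, blue, green, red), "mtx" (3x3 intrinsics, pixels), "R" (3x3) and "t" (3): a world point X has camera coordinates R X + t. Camera axes: x right, y down, z forward; pixel columns grow to the right and rows downward; lengths in m; the calibration is good to about 2 mm. A picture is of the moment at which its call begins. There is no depth.
- bot.finish_job(): hands the job in, once; it reports no verdict.
The state is a dict: "time": time; "q": joint angles; "joint_vel": joint speeds; "joint_torque": joint torques, N m; "tool_pos": TCP position; "tcp_rot": TCP orientation; "wrist_force": force on the tool from outside, world axes, zero at the start; "torque": the same for the moment, N m; "width": opening from 0.0 (shut) to 1.0 (fully open).
Only numpy, scipy, OpenCV 4.12 (cv2) and the standard library are available. Lean on these libraries where they do the work, as an engineer would, in place of code of your own. Each camera call takes 0.05 s, during which the arm holds its last target. There are 200 camera calls.

## Task

One arm of the T-shaped bag stand on the chocolate counter is already fitted; put the loose one back in the empty end of the stand's cross tube: slide its nose in, squeeze the spring button flush so that it passes under the tube's rim, and slide the arm on until the button pops out through the round hole in the cross tube. Do it by feel with light hand pressure, never shoving or knocking the stand hard (keep well under 35 N), leave the jar, tin and ticket where they stand, and let go of the arm when it is locked.

Things in the scene. Friction and masses are not known exactly. Their poses are not given: they have to be found in the camera images.
- stand: T-shaped steel stand fixed to the counter, at most 257 mm high. Origin: centre of the underside of its 150 x 170 x 12 mm base, z up. A 30 mm post with a 44 mm clamp holds a square cross tube along the stand's y, axis 200 mm up, outside 34 x 34, inside 27 x 27, walls 3.5 mm. Its +y end is empty (square-cut rim, no flare), in its -y end an arm like the loose one is fitted.
- mouth (a point): nominal centre of the cross tube's empty end (stand frame 0, +100, 200 mm), axes the stand's. The 200 mm tube is clamped where it was last set, so its real rim lies up to 10 mm nearer or farther along y than this point: feel for it. The empty round hole, 15 mm diameter, is in the tube's +x wall at mid-height, its centre 30 mm inside the real rim
- hangarm: loose arm lying on the counter: straight steel square tube 25 x 25 x 220 mm, 0.1 to 0.2 kg. Origin at mid-length on the underside, x to the nose, z up, spring button in the +y side; it balances at the origin. At x = -98 mm a 12 mm upstand with a ball, to 69 mm height. Fitted: z up, x along the stand's -y, y along its +x, nose 95 mm inside the rim.
- nose (a point): centre of the nose's end face, on the tube's axis (arm frame 110, 0, 12.5 mm); axes are the arm's. The last 8 mm are a black plug tapered to 19 mm square. In the cross tube the arm has 1 mm play all round: with 55 mm of nose in it droops 2 to 3 degrees but stays put when let go; lift it level before pushing on, or it binds
- button_root (a point): where the button's axis crosses the arm's +y side face, 65 mm behind the nose (arm frame 45, 12.5, 12.5 mm); does not move with the button; axes are the arm's
- snap (a joint): how far the spring button (12 mm diameter) is pressed, m: 0 fully out, 7 mm proud; 0.007 flush; 0.0075 its stop. 2.5 N starts it, 6 N holds it flush. Its flank is square: unpressed it stops at the rim and will not ride under. Under the wall it reads 0.0045 to 0.0065 and adds 4 to 9 N of drag; popped through the hole it reads about 0 and stops the arm both ways.
- jar: bystander: glass jar with a steel lid, 72 mm across, 100 mm high, origin under its centre
- tin: bystander: round copper-coloured tin, 94 mm across, 64 mm high, origin under its centre
- ticket: bystander: price ticket, a white card 85 mm wide, 87 mm high with its 50 x 90 mm wooden foot, origin under its centre
Not all that is in view belongs to the job. There is more than one size of the hangarm; the one meant has the size given above.

How it is judged:
By the outcome, as a careful person would: the job done as asked, in the order asked, and still so for the second after the job is handed in, with the robot touching nothing.
It also fails if it takes over 64 s, if anything falls off the work surface, if the arm or the gripper's body presses on something with over 40 N, if the wrist force passes 120 N, or if a joint passes its speed limit or range.

## Working session

There is one attempt and no reset: what is moved stays moved. The work goes in short steps, Python scripts to look and compute and a tool call to move; the robot and the scene stay as the last step left them, time stands still between calls to the robot, and variables do not carry over. Pictures are saved under pics/ and viewed, about 8 in all and at most 12, crops included, and the job is handed in when it is done.

Besides the shell and the picture viewer there is one more tool, called after ">>>" by a JSON object that holds its "op" and its "data", one argument or row to a line. drive_tool: Moves the arm, as the interface text tells. Its arguments: {"type":"object","properties":{"deltas":{"type":"array"},"force":{"type":"number"}},"required":["deltas"]}

```bash
mkdir -p pics
cat > h.py <<'E'
import numpy as np, cv2
from workcell import bot
def ray(c,u,v):
    d=np.linalg.inv(c['mtx'])@np.array([u,v,1.]); return -c['R'].T@c['t'], c['R'].T@d
def onplane(c,u,v,z):
    o,d=ray(c,u,v); return o+d*(z-o[2])/d[2]
def proj(c,X):
    p=c['mtx']@(c['R']@np.array(X,float)+c['t']); return p[:2]/p[2]
def tri(c1,p1,c2,p2):
    A=[];b=[]
    for c,p in((c1,p1),(c2,p2)):
        o,d=ray(c,*p); d/=np.linalg.norm(d); M=np.eye(3)-np.outer(d,d); A.append(M); b.append(M@o)
    A=np.vstack(A);b=np.hstack(b); x=np.linalg.lstsq(A,b,rcond=None)[0]; return x,np.linalg.norm(A@x-b)
E
python3 - <<'E'
from h import *
import pickle
cs={n:bot.read_camera(n) for n in('scene','side','wrist')}
pickle.dump(cs,open('c0.pkl','wb'))
for n,c in cs.items():
    cv2.imwrite(f'pics/{n}0.png',c['frame']); print(n,-c['R'].T@c['t'],c['R'][2],c['mtx'][0,0])
print(bot.read_state())
E
```

```text
scene [1.32823935 0.49843651 0.890882  ] [-0.66549334 -0.36576666 -0.65064073] 383.2003087157246
side [0.46729771 1.07090517 0.98793865] [ 0.07923961 -0.74238249 -0.66527387] 442.3845838440848
wrist [ 0.33463265 -0.59101679  0.3724603 ] [-0.29991206 -0.12118676 -0.94623809] 298.6529528059717
{'time': 0.15, 'q': array([-1.21492223e+00,  2.64585227e-01,  1.60508208e+00,  8.62045380e-06,
        1.27368799e+00, -3.68818903e-02]), 'joint_vel': array([ 2.65007394e-04, -3.28265128e-03, -3.33336318e-03, -1.06438057e-04,
       -2.66231006e-04, -6.99511824e-06]), 'joint_torque': array([ 1.31776737e-04, -5.15906131e+01, -3.67959988e+01, -4.56537771e-05,
        8.08804150e-03, -2.19523207e-05]), 'tool_pos': array([ 0.25815944, -0.62306192,  0.23023281]), 'tcp_rot': array([-3.07950303e+00, -6.12638278e-01,  4.26718561e-04]), 'wrist_force': array([-0.67890001, -0.43202088, -0.10770628]), 'torque': array([ 0.00674565,  0.00489771, -0.01875089]), 'width': 1.0030086729418108}
```

View pics/scene0.png

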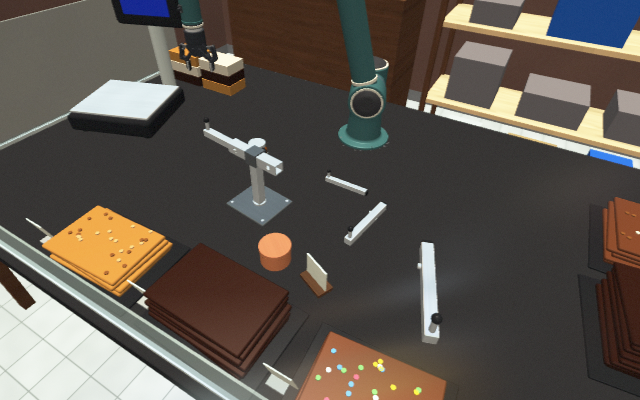

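View pics/side0.png

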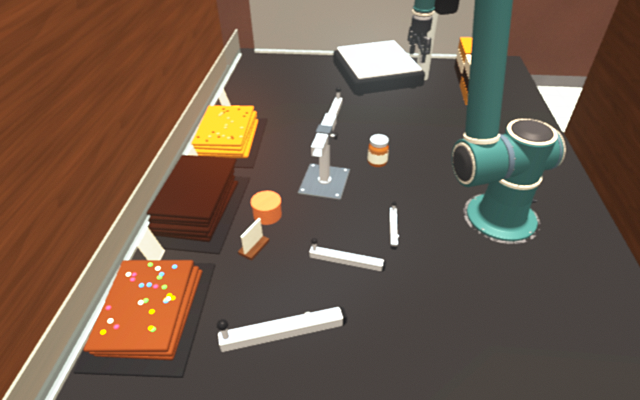

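Scene view: candidate arms at scene pixels (347,184), (366,223) and (429,290), or side pixels (394,225), (347,258) and (283,328). The stand's base is at scene (259,203), its empty end at about (280,165), and the jar is visible only in the side view at (378,150). Next I measure the candidate lengths and view a close crop.

Run:
```python
from h import *
import pickle
cs=pickle.load(open('c0.pkl','rb'))
for n,cands in(('scene',[(347,184),(366,223),(429,290)]),('side',[(394,225),(347,258),(283,328)])):
    c=cs[n]; f=c['frame']; hsv=cv2.cvtColor(f,cv2.COLOR_BGR2HSV)
    m=((hsv[...,2]>95)&(hsv[...,1]<70)).astype(np.uint8)
    k,l,st,_=cv2.connectedComponentsWithStats(m)
    for u,v in cands:
        i=np.bincount(l[v-6:v+7,u-6:u+7].ravel(),minlength=k); i[0]=0; i=i.argmax()
        ys,xs=np.nonzero(l==i)
        for z in(.025,):
            P=np.array([onplane(c,x,y,z)[:2] for x,y in zip(xs,ys)])
            r=cv2.minAreaRect((P*1000).astype(np.float32)); print(n,(u,v),st[i],np.round(r[0]),np.round(r[1]),round(r[2],1))
a=cs['scene']['frame'][165:255,310:400]; b=cs['side']['frame'][235:280,300:390]
s=cs['scene']['frame'][115:225,195:305]; t=cs['side']['frame'][85:205,290:400]
o=np.zeros((600,800,3),np.uint8)
for im,(x,y),k in((a,(0,0),3.3),(b,(400,0),4.4),(s,(0,300),2.7),(t,(400,200),3.3)):
    im=cv2.resize(im,None,fx=k,fy=k,interpolation=cv2.INTER_CUBIC); o[y:y+im.shape[0],x:x+im.shape[1]]=im[:600-y,:800-x]
cv2.imwrite('pics/crop.png',o)
```

```text
scene (347, 184) [325 173  43  22 314] [361.  90.] [164.  45.] 86.2
scene (366, 223) [344 202  43  44 551] [494. 231.] [ 37. 229.] 81.3
scene (429, 290) [ 417  242   23  102 1597] [634. 473.] [327.  51.] 18.9
side (394, 225) [389 205  11  41 359] [347.  91.] [ 30. 175.] 0.9
side (347, 258) [ 308  244   77   28 1037] [488. 239.] [ 55. 219.] 78.9
side (283, 328) [ 217  306  127   47 2742] [632. 478.] [314.  64.] 18.9
```

View pics/crop.png

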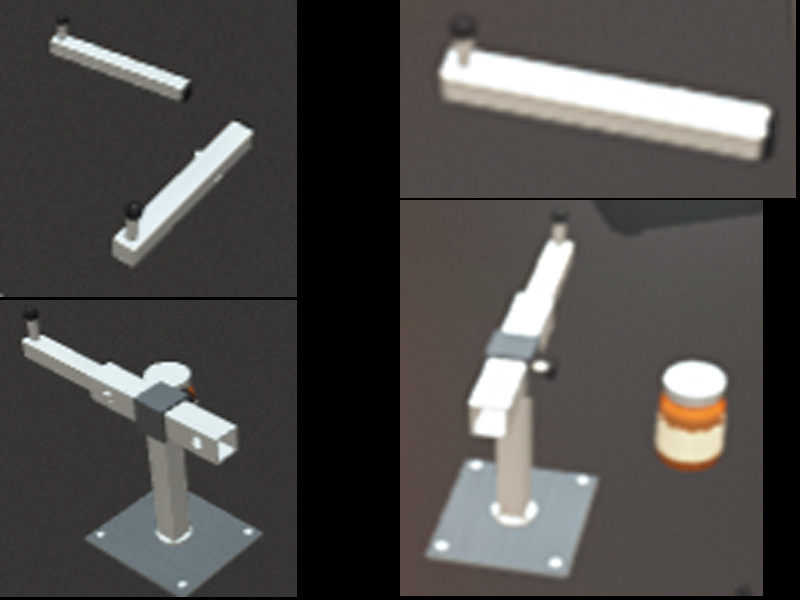

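The middle arm measures about 220 mm (the others about 165 and 320), so I choose that one, at scene (366,223). The crop shows its button bump on the -y world side and its ball tail toward +x. The stand's hole and mouth are visible too. Now the precise poses.

Run:
```python
from h import *
import pickle
cs=pickle.load(open('c0.pkl','rb'))
# top face of arm
for n,(u,v),th in(('scene',(366,223),(150,165,180)),('side',(347,258),(190,215,235))):
    c=cs[n]; f=c['frame']; g=f.min(2); print(n,'profile',[int(x) for x in g[v-16:v+17,u]])
    for t in th:
        k,l,st,_=cv2.connectedComponentsWithStats((g>t).astype(np.uint8))
        i=np.bincount(l[v-10:v+11,u-10:u+11].ravel(),minlength=k); i[0]=0; i=i.argmax()
        m=cv2.morphologyEx((l==i).astype(np.uint8),cv2.MORPH_OPEN,np.ones((3,3)))
        ys,xs=np.nonzero(m)
        if len(xs)<20: continue
        P=np.array([onplane(c,x,y,.025)[:2] for x,y in zip(xs,ys)])
        r=cv2.minAreaRect((P*1000).astype(np.float32)); print(n,t,len(xs),np.round(r[0]),np.round(r[1]),round(r[2],1))
# base
for n,box in(('scene',(222,180,298,226)),('side',(295,160,355,202))):
    c=cs[n]; x0,y0,x1,y1=box; f=c['frame'].astype(int); 
    m=np.zeros(f.shape[:2],np.uint8); s=(f[y0:y1,x0:x1,0]>70)
    m[y0:y1,x0:x1]=s; m=cv2.morphologyEx(m,cv2.MORPH_OPEN,np.ones((3,3)))
    cn=max(cv2.findContours(m,0,cv2.CHAIN_APPROX_NONE)[0],key=cv2.contourArea)
    h=cv2.convexHull(cn); ap=cv2.approxPolyDP(h,4,True)[:,0]; print(n,ap.tolist())
    P=np.array([onplane(c,*p,.012)[:2]*1000 for p in h[:,0].astype(float)],np.float32)
    r=cv2.minAreaRect(P); print(r)
    print([np.round(onplane(c,*p,.012)[:2]*1000) for p in ap])
```

```text
scene profile [50, 50, 53, 53, 53, 50, 54, 51, 120, 206, 223, 222, 220, 222, 224, 226, 224, 230, 163, 114, 110, 111, 81, 58, 52, 47, 53, 54, 51, 54, 49, 52, 53]
scene 150 342 [485. 227.] [ 28. 211.] 80.5
scene 165 300 [486. 227.] [ 26. 209.] 81.7
scene 180 278 [477. 227.] [ 25. 190.] 80.6
side profile [74, 73, 76, 73, 74, 74, 75, 73, 68, 82, 205, 255, 255, 254, 254, 254, 255, 253, 188, 160, 164, 166, 145, 90, 72, 72, 73, 74, 73, 73, 75, 73, 73]
side 190 567 [486. 231.] [ 30. 213.] 80.9
side 215 518 [486. 231.] [ 27. 212.] 80.7
side 235 480 [485. 231.] [ 26. 211.] 80.6
scene [[251, 180], [263, 180], [291, 200], [263, 225], [227, 204]]
((570.435791015625, -130.7069091796875), (190.4140167236328, 169.1409912109375), 81.53186798095703)
[array([ 500., -216.]), array([ 478., -179.]), array([517., -35.]), array([662., -48.]), array([ 644., -208.])]
side [[354, 160], [354, 201], [297, 193], [298, 160]]
((574.949951171875, -124.46371459960938), (209.2740020751953, 225.8687744140625), 4.550901412963867)
[array([ 480., -245.]), array([471., -20.]), array([664., -44.]), array([ 685., -229.])]
```

Run:
```python
from h import *
import pickle
cs=pickle.load(open('c0.pkl','rb'))
c=cs['side']
q=[(310.3,163.8),(350,169.2),(341.5,199.2),(298.5,192.6)]
P=np.array([onplane(c,*p,.012)[:2]*1000 for p in q]);print(np.round(P),P.mean(0),[np.round(np.linalg.norm(P[i]-P[i-1])) for i in range(4)])
o=np.array([.5805,-.1215]); a=np.radians(-6.)
Rz=np.array([[np.cos(a),-np.sin(a)],[np.sin(a),np.cos(a)]])
W=lambda x,y,z:np.r_[o+Rz@np.array([x,y])/1000,z/1000]
A=np.radians(170.7);RA=np.array([[np.cos(A),-np.sin(A)],[np.sin(A),np.cos(A)]]);oa=np.array([.482,.230])
V=lambda x,y,z:np.r_[oa+RA@np.array([x,y])/1000,z/1000]
out=np.zeros((600,800,3),np.uint8)
def panel(n,x0,y0,w,h,k,px,py):
    c=cs[n]; im=cv2.resize(c['frame'][y0:y0+h,x0:x0+w],None,fx=k,fy=k,interpolation=cv2.INTER_CUBIC)
    def poly(pts,col,cl=True):
        pp=np.array([(proj(c,p)-[x0,y0]+.5)*k for p in pts]).astype(np.int32); cv2.polylines(im,[pp],cl,col,1)
    poly([W(75*i,85*j,12) for i,j in((1,1),(1,-1),(-1,-1),(-1,1))],(0,0,255))
    poly([W(17*i,100,200+17*j) for i,j in((1,1),(1,-1),(-1,-1),(-1,1))],(0,255,0))
    poly([W(17,y,217) for y in(100,-100)],(0,255,255),False)
    poly([W(17,70+7.5*np.cos(t),200+7.5*np.sin(t)) for t in np.linspace(0,6,12)],(255,0,255))
    poly([V(110*i,12.5*j,25) for i,j in((1,1),(1,-1),(-1,-1),(-1,1))],(0,0,255))
    poly([V(45,12.5,12.5),V(45,19.5,12.5)],(255,0,255),False)
    out[py:py+im.shape[0],px:px+im.shape[1]]=im[:600-py,:800-px]
panel('scene',195,115,105,115,4,0,0)
panel('side',290,85,70,120,3.5,430,0)
panel('scene',335,195,60,55,4,550-130+10,420)
panel('side',300,235,95,42,4.2,0,465)
cv2.imwrite('pics/ov.png',out)
```

```text
[[ 637. -210.]
 [ 492. -189.]
 [ 513.  -25.]
 [ 659.  -47.]] [ 575.21184851 -117.59096527] [np.float64(164.0), np.float64(147.0), np.float64(165.0), np.float64(148.0)]
```

View pics/ov.png

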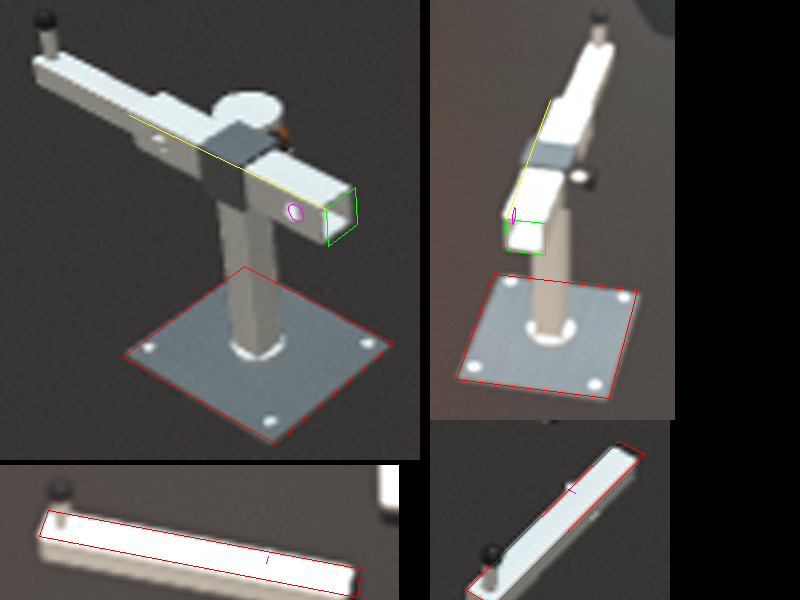

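Overlay agrees to within a few mm in both views: stand at (0.580, -0.121) with yaw -7°, loose arm at (0.482, 0.230) with nose direction 170.7°. Red outlines sit on the base and arm, and the rim is near scene crop (340,215). I now move above the arm.

>>> {"op": "drive_tool", "data": {
  "deltas": [
    {"hand": 1, "offset": [2, 3, 5], "angular": [0, 0, -2]},
    {"hand": 1, "offset": [4, 8, 10], "angular": [0, 0, -4]},
    {"hand": 1, "offset": [6, 13, 14], "angular": [0, 0, -6]},
    {"hand": 1, "offset": [8, 19, 15], "angular": [0, 0, -8]},
    {"hand": 1, "offset": [10, 25, 15], "angular": [0, 0, -10]},
    {"hand": 0.7, "offset": [11, 31, 15], "angular": [0, 0, -12]},
    {"hand": 0.7, "offset": [12, 37, 15], "angular": [0, 0, -14]},
    {"hand": 0.7, "offset": [13, 43, 15], "angular": [0, 0, -16]}
  ]
}}

```text
time: 1.15
tool_pos: [0.3865, -0.2021, 0.3811]
tcp_rot: [-3.137, -0.176, -0.001]
wrist_force: [1.0, -0.1, 0.3]
width: 0.701
```

>>> {"op": "drive_tool", "data": {
  "deltas": [
    {"hand": 0.7, "offset": [1.5, 6, 0], "angular": [0, 0, -2]},
    {"hand": 0.7, "offset": [3, 12, 0], "angular": [0, 0, -4]},
    {"hand": 0.7, "offset": [4.5, 18, 0], "angular": [0, 0, -6]},
    {"hand": 0.7, "offset": [6, 24, -2], "angular": [0, 0, -8]},
    {"hand": 0.7, "offset": [7.5, 30, -6], "angular": [0, 0, -10]},
    {"hand": 0.7, "offset": [8.5, 36, -10], "angular": [0, 0, -13]},
    {"hand": 0.7, "offset": [9.4, 42.3, -14], "angular": [0, 0, -15.8]},
    {"hand": 0.7, "offset": [9.4, 42.3, -18], "angular": [0, 0, -15.8]}
  ]
}}

```text
time: 2.15
tool_pos: [0.4817, 0.22, 0.2059]
tcp_rot: [-3.129, 0.251, -0.007]
wrist_force: [1.2, 0.2, -0.6]
width: 0.699
```

Run:
```python
from h import *
s=bot.read_state();print(s['time'],s['tool_pos'],s['tcp_rot'],s['q'],s['wrist_force'],s['width'])
c=bot.read_camera('wrist');cv2.imwrite('pics/w1.png',c['frame'])
for X in((.482,.230,.025),):print(proj(c,X))
A=np.radians(170.7);n=np.array([np.cos(A),np.sin(A)]);l=np.array([-n[1],n[0]])
o=np.array([.482,.23])
for x,y,z in((110,0,12.5),(102,12.5,25),(102,-12.5,25),(45,19.5,12.5),(-110,12.5,25),(-110,-12.5,25)):
  print((x,y,z),proj(c,np.r_[o+(n*x+l*y)/1000,z/1000]))
```

```text
2.15 [0.48173358 0.21997094 0.20590107] [-3.12898346  0.25143953 -0.00673466] [3.81087329e-01 2.97918910e-03 1.94569666e+00 3.69643891e-04
 1.18795475e+00 2.11211825e+00] [ 1.15640352  0.18812076 -0.58432756] 0.6992173942004528
[306.71937529 176.76485522]
(110, 0, 12.5) [307.64658355 258.15998923]
(102, 12.5, 25) [317.54182045 257.60436162]
(102, -12.5, 25) [297.14349758 257.55117662]
(45, 19.5, 12.5) [323.49230859 210.48829219]
(-110, 12.5, 25) [318.41563378  69.80382834]
(-110, -12.5, 25) [293.3781985   69.77988941]
```

View pics/w1.png

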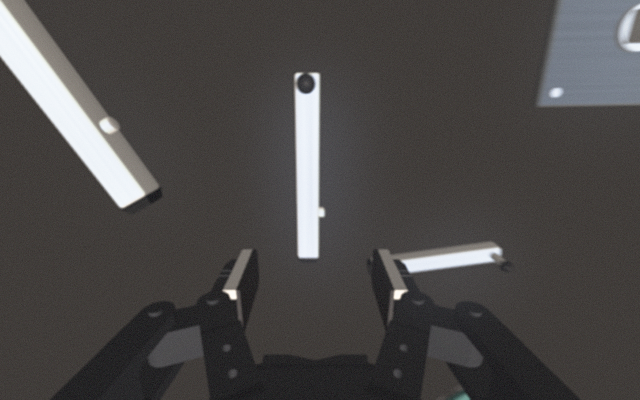

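The wrist view confirms the arm: body from rows 73 to 258 at columns 294–320, button on the right at (322,212), within 1–2 mm of prediction. Descend and grip.

>>> {"op": "drive_tool", "data": {
  "deltas": [
    {"hand": 0.7, "offset": [0, -0.05, -5]},
    {"hand": 0.7, "offset": [0, -0.1, -10]},
    {"hand": 0.7, "offset": [0, -0.1, -14]},
    {"hand": 0.7, "offset": [0, -0.1, -17]},
    {"hand": 0.7, "offset": [0, -0.1, -19]},
    {"hand": 0.7, "offset": [0, -0.1, -19.6]},
    {"hand": 0.7, "offset": [0, -0.1, -19.6]},
    {"hand": 0.2, "offset": [0, -0.1, -19.6]}
  ],
  "force": 30
}}

```text
invalid input
```

>>> {"op": "drive_tool", "data": {
  "deltas": [
    {"hand": 0, "offset": [0, 0, 0]},
    {"hand": 0, "offset": [0, 0, 0]},
    {"hand": 0, "offset": [0, 0, 0]},
    {"hand": 0, "offset": [0, 0, 0]},
    {"hand": 0, "offset": [0, 0, 1]},
    {"hand": 0, "offset": [0, 0, 4]},
    {"hand": 0, "offset": [0, 0, 9]},
    {"hand": 0, "offset": [0, 0, 15]}
  ],
  "force": 30
}}

```text
invalid input
```

>>> {"op": "drive_tool", "data": {
  "deltas": [
    {"hand": 0.7, "offset": [0, -0.05, -5], "angular": [0, 0, 0]},
    {"hand": 0.7, "offset": [0, -0.1, -10], "angular": [0, 0, 0]},
    {"hand": 0.7, "offset": [0, -0.1, -14], "angular": [0, 0, 0]},
    {"hand": 0.7, "offset": [0, -0.1, -17], "angular": [0, 0, 0]},
    {"hand": 0.7, "offset": [0, -0.1, -19], "angular": [0, 0, 0]},
    {"hand": 0.7, "offset": [0, -0.1, -19.6], "angular": [0, 0, 0]},
    {"hand": 0.7, "offset": [0, -0.1, -19.6], "angular": [0, 0, 0]},
    {"hand": 0.2, "offset": [0, -0.1, -19.6], "angular": [0, 0, 0]}
  ],
  "force": 30
}}

```text
time: 3.2
tool_pos: [0.4815, 0.2164, 0.0106]
tcp_rot: [-3.13, 0.255, -0.003]
wrist_force: [-0.2, 2.2, 0.8]
width: 0.502
```

>>> {"op": "drive_tool", "data": {
  "deltas": [
    {"hand": 0.7, "offset": [0, 0, 0], "angular": [0, 0, 0]},
    {"hand": 0.7, "offset": [0, 0.6, 0], "angular": [0, 0, 0]},
    {"hand": 0.7, "offset": [0.05, 1.15, -0.2], "angular": [0, 0, 0]},
    {"hand": 0.7, "offset": [0.05, 1.15, -0.4], "angular": [0, 0, 0]},
    {"hand": 0.7, "offset": [0.05, 1.15, -0.4], "angular": [0, 0, 0]}
  ],
  "force": 30
}}

```text
time: 3.82
tool_pos: [0.4804, 0.2273, 0.0049]
tcp_rot: [3.131, -0.254, -0.001]
wrist_force: [-0.3, -0.6, 0.2]
width: 0.699
```

Run:
```python
from h import *
s=bot.read_state();print(s['time'],s['tool_pos'],s['tcp_rot'],s['wrist_force'],s['width'])
c=bot.read_camera('wrist');cv2.imwrite('pics/w2.png',c['frame'])
```

```text
3.825 [0.48038768 0.22733478 0.00492079] [ 3.13088839e+00 -2.53845486e-01 -1.21228923e-03] [-0.34496076 -0.63824001  0.16247655] 0.6990840865710041
```

View pics/w2.png

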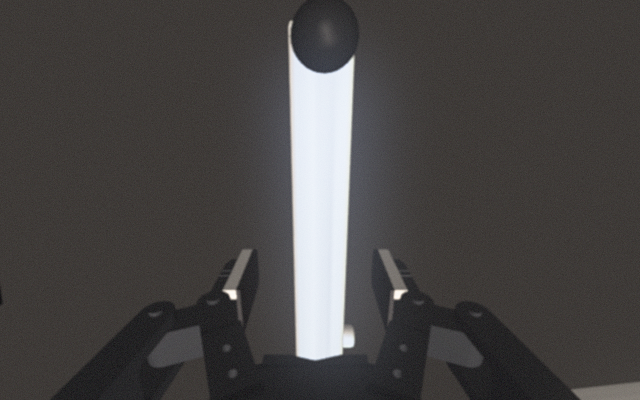

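The arm (columns 292–352) sits centred between the pads (columns 240 and 390), clear of the button. Close and lift.

>>> {"op": "drive_tool", "data": {
  "deltas": [
    {"hand": 0.3, "offset": [0, 0, 0], "angular": [0, 0, 0]},
    {"hand": 0, "offset": [0, 0, 0], "angular": [0, 0, 0]},
    {"hand": 0, "offset": [0, 0, 0], "angular": [0, 0, 0]},
    {"hand": 0, "offset": [0, 0, 0], "angular": [0, 0, 0]},
    {"hand": 0, "offset": [0, 0, 0], "angular": [0, 0, 0]},
    {"hand": 0, "offset": [0, 0, 1], "angular": [0, 0, 0]},
    {"hand": 0, "offset": [0, 0, 5], "angular": [0, 0, 0]},
    {"hand": 0, "offset": [0, 0, 10], "angular": [0, 0, 0]}
  ],
  "force": 40
}}

```text
time: 4.88
tool_pos: [0.4792, 0.2267, 0.1052]
tcp_rot: [3.13, -0.254, -0.005]
wrist_force: [0.4, -0.2, -1.1]
width: 0.279
```

>>> {"op": "drive_tool", "data": {
  "deltas": [
    {"hand": 0, "offset": [1, 0, 5], "angular": [0, 0, 10]},
    {"hand": 0, "offset": [3, 0, 10], "angular": [0, 0, 20]},
    {"hand": 0, "offset": [5, -1, 14], "angular": [0, 0, 30]},
    {"hand": 0, "offset": [7, -2, 14], "angular": [0, 0, 40]},
    {"hand": 0, "offset": [9, -2, 14], "angular": [0, 0, 50]},
    {"hand": 0, "offset": [11, -2, 14], "angular": [0, 0, 60]},
    {"hand": 0, "offset": [12, -2, 14], "angular": [0, 0, 70]},
    {"hand": 0, "offset": [12, -2, 14], "angular": [0, 0, 80]}
  ]
}}

```text
time: 5.88
tool_pos: [0.601, 0.2071, 0.2452]
tcp_rot: [-2.557, -1.824, 0.001]
wrist_force: [-1.0, 0.4, -0.4]
width: 0.283
```

>>> {"op": "drive_tool", "data": {
  "deltas": [
    {"hand": 0, "offset": [0, 0, 0], "angular": [0, 0, 6]},
    {"hand": 0, "offset": [0.5, 0, -2], "angular": [0, 0, 12]},
    {"hand": 0, "offset": [0.8, -2, -4], "angular": [0, 0, 12]},
    {"hand": 0, "offset": [0.8, -4, -5.3], "angular": [0, 0, 12]},
    {"hand": 0, "offset": [0.8, -6, -5.3], "angular": [0, 0, 12]},
    {"hand": 0, "offset": [0.8, -7.5, -5.3], "angular": [0, 0, 12]},
    {"hand": 0, "offset": [0.8, -8, -5.3], "angular": [0, 0, 12]},
    {"hand": 0, "offset": [0.8, -8, -5.3], "angular": [0, 0, 12]}
  ]
}}

```text
time: 6.88
tool_pos: [0.6093, 0.127, 0.1933]
tcp_rot: [2.359, 2.074, 0.002]
wrist_force: [0.0, -0.1, -1.0]
width: 0.279
```

Run:
```python
from h import *
import pickle
s=bot.read_state();print(s['time'],s['tool_pos'],s['tcp_rot'],s['wrist_force'],s['width'])
cs={n:bot.read_camera(n) for n in('scene','side')}
pickle.dump(cs,open('c1.pkl','wb'))
o=np.zeros((600,800,3),np.uint8)
im=cs['scene']['frame'][130:210,240:340];o[0:400,0:500]=cv2.resize(im,None,fx=5,fy=5,interpolation=cv2.INTER_CUBIC)
im=cs['side']['frame'][90:190,290:350];o[0:500,500:800]=cv2.resize(im,None,fx=5,fy=5,interpolation=cv2.INTER_CUBIC)
cv2.imwrite('pics/pre.png',o)
```

```text
6.875 [0.60930558 0.12704389 0.19328104] [2.35888138 2.0740656  0.00238942] [ 0.03140477 -0.12856946 -0.9663744 ] 0.2791463263354722
```

View pics/pre.png

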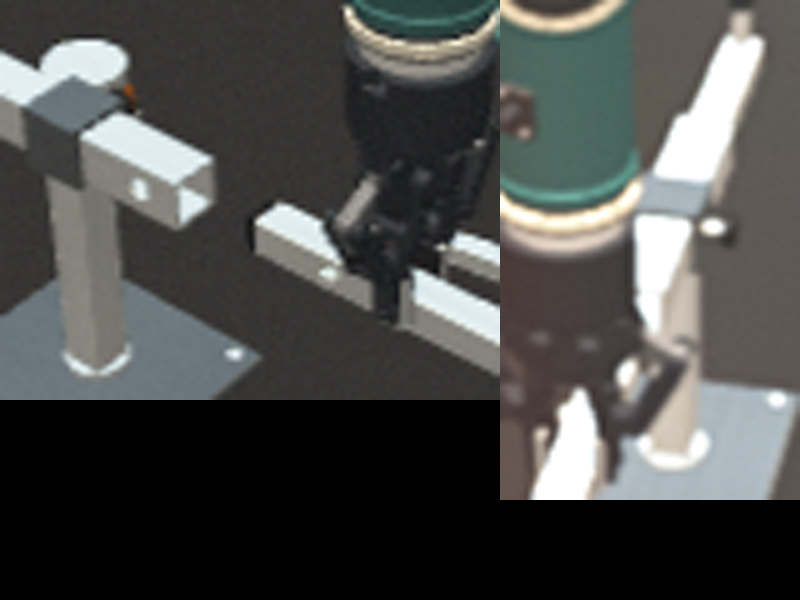

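Scene crop: the rim's near corner is at about crop (180,190) and the plug face at (252,235), with the nose about 40 mm out and roughly in line. To quantify lateral and height error I compare edge lines with predictions for both arm and tube.

```bash
cat > edges.py <<'E'
from h import *
o=np.array([.580,-.121]);yaw=-7.2
a=np.radians(yaw);Rz=np.array([[np.cos(a),-np.sin(a)],[np.sin(a),np.cos(a)]])
W=lambda x,y,z:np.r_[o+Rz@np.array([x,y])/1000,z/1000]
def edge(c,p0,p1,n=14,r=5):
    """signed px offset (normal, downward/right +) of strongest edge from predicted segment"""
    g=cv2.GaussianBlur(c['frame'],(0,0),.7).mean(2).astype(np.float32)
    a,b=proj(c,p0),proj(c,p1); d=(b-a)/np.linalg.norm(b-a); nn=np.array([-d[1],d[0]])
    if nn[1]<0: nn=-nn
    out=[]
    for t in np.linspace(.1,.9,n):
        ss=np.arange(-r,r+.01,.1); q=a+(b-a)*t+ss[:,None]*nn
        pr=cv2.remap(g,q[None,:,0].astype(np.float32),q[None,:,1].astype(np.float32),cv2.INTER_LINEAR)[0]
        gr=np.gradient(pr); i=np.abs(gr).argmax(); out.append((round(float(ss[i]),1),int(np.sign(gr[i]))))
    return nn.round(2),out
E
python3 - <<'E'
from edges import *
import pickle
from scipy.spatial.transform import Rotation as R
cs=pickle.load(open('c1.pkl','rb')); s=bot.read_state()
Rt=R.from_rotvec(s['tcp_rot']).as_matrix(); nose=-Rt[:,0]; print('nose dir',nose,'down',Rt[:,2])
yv=np.cross([0,0,1],nose); base=s['tool_pos']+[0,0,.0076]
V=lambda x,y,z:base+(nose*x+yv*y)/1000+np.array([0,0,z/1000])
c=cs['scene']
for nm,p0,p1 in(('tube top +x',W(17,55,217),W(17,95,217)),('tube top -x',W(-17,55,217),W(-17,95,217)),('tube bot +x',W(17,55,183),W(17,90,183)),
 ('arm top +x',V(60,12.5,12.5),V(100,12.5,12.5)),('arm top -x',V(65,-12.5,12.5),V(98,-12.5,12.5)),('arm bot +x',V(55,12.5,-12.5),V(100,12.5,-12.5)),
 ('arm top tail +x',V(-20,12.5,12.5),V(-80,12.5,12.5)),('arm bot tail +x',V(-20,12.5,-12.5),V(-80,12.5,-12.5))):
    n,r=edge(c,p0,p1); print(nm,np.round(proj(c,p0)),np.round(proj(c,p1)),n,[x[0] for x in r],r[0][1])
print('px/mm normal: z',proj(c,W(17,75,227))-proj(c,W(17,75,217)),'x',proj(c,W(27,75,217))-proj(c,W(17,75,217)),'y',proj(c,W(17,85,217))-proj(c,W(17,75,217)))
for nm,p in(('rim+x+z',W(17,100,217)),('rim-x+z',W(-17,100,217)),('rim+x-z',W(17,100,183))): print(nm,(proj(c,p)-[240,130])*5+2)
E
```

```text
nose dir [-1.26899705e-01 -9.91915353e-01 -6.29987836e-04] down [ 9.46529528e-04  5.14028895e-04 -9.99999420e-01]
tube top +x [264. 161.] [274. 167.] [-0.45  0.9 ] [-0.0, -0.2, 0.3, -0.1, -0.2, -0.5, -0.1, -0.1, 0.4, 0.1, -0.0, 0.1, 0.1, -0.2] -1
tube top -x [272. 156.] [282. 161.] [-0.44  0.9 ] [-0.2, -0.1, -0.2, -0.3, -0.0, -0.1, -0.3, 0.1, -0.0, -0.3, 0.2, -0.0, 0.6, 0.3] 1
tube bot +x [265. 171.] [274. 175.] [-0.46  0.89] [-2.2, -2.3, -2.3, -0.2, -0.0, -0.1, -0.0, -0.0, -0.1, -0.5, 0.1, -0.0, -0.1, -0.2] -1
arm top +x [302. 179.] [291. 174.] [-0.45  0.9 ] [0.5, 0.3, 0.4, 0.4, 0.5, 0.6, 0.4, -5.0, 0.5, 0.4, -5.0, -5.0, -3.2, -0.2] -1
arm top -x [306. 174.] [297. 170.] [-0.44  0.9 ] [1.9, 0.3, 0.5, 0.5, 0.3, 0.4, 0.7, 0.3, 0.4, 0.5, 0.8, 0.3, 0.4, 0.6] 1
arm bot +x [303. 187.] [291. 181.] [-0.45  0.89] [-5.0, -0.0, -0.3, -0.2, -0.2, -4.9, -0.1, -0.4, -4.9, -0.0, -5.0, -5.0, -0.5, -5.0] -1
arm top tail +x [325. 191.] [343. 200.] [-0.45  0.9 ] [0.5, -5.0, 0.2, 0.3, 0.4, 0.3, 0.6, 0.5, 0.6, 0.3, 0.5, 0.5, 0.2, 0.8] -1
arm bot tail +x [325. 198.] [343. 207.] [-0.45  0.89] [-0.6, -0.4, -0.6, -0.3, -0.3, -0.3, -0.2, -0.6, -0.4, -0.6, -0.4, -0.7, -0.3, -0.4] -1
px/mm normal: z [-0.1953721  -2.76427007] x [-2.31357176  1.62072248] y [2.57000425 1.28086613]
rim+x+z [180.6491329  188.11107419]
rim-x+z [218.82855612 160.64822444]
rim+x-z [183.28641412 234.0617976 ]
```

Run:
```python
from edges import *
import pickle
from scipy.spatial.transform import Rotation as R
c0=pickle.load(open('c0.pkl','rb'))['side'];c1=pickle.load(open('c1.pkl','rb'))['side']; s=bot.read_state()
Rt=R.from_rotvec(s['tcp_rot']).as_matrix(); nose=-Rt[:,0]
yv=np.cross([0,0,1],nose); base=s['tool_pos']+[0,0,.0076]
V=lambda x,y,z:base+(nose*x+yv*y)/1000+np.array([0,0,z/1000])
for nm,c,p0,p1 in(('tube top +x',c0,W(17,45,217),W(17,95,217)),('tube top -x',c0,W(-17,45,217),W(-17,95,217)),('tube+x -y',c0,W(17,-40,217),W(17,-95,217)),('tube-x -y',c0,W(-17,-40,217),W(-17,-95,217)),
 ('arm top +x tail',c1,V(-30,12.5,12.5),V(-85,12.5,12.5)),('arm top -x tail',c1,V(-30,-12.5,12.5),V(-85,-12.5,12.5)),('arm top -x',c1,V(50,-12.5,12.5),V(98,-12.5,12.5)),('arm top +x',c1,V(50,12.5,12.5),V(98,12.5,12.5)),
 ('base+x',c0,W(75,-80,12),W(75,80,12)),('base-x',c0,W(-75,-80,12),W(-75,80,12))):
    n,r=edge(c,p0,p1); print(nm,np.round(proj(c,p0)),np.round(proj(c,p1)),n,[x[0] for x in r],r[0][1])
print('px/10mm: z',proj(c0,W(17,75,227))-proj(c0,W(17,75,217)),'x',proj(c0,W(27,75,217))-proj(c0,W(17,75,217)))
```

```text
tube top +x [315. 137.] [311. 146.] [0.92 0.38] [-0.6, -0.5, -0.4, -0.8, -0.8, -0.6, -0.9, -1.0, -0.9, -0.7, -1.2, -1.0, -1.0, -0.8] 1
tube top -x [326. 138.] [322. 147.] [0.93 0.36] [1.2, 0.6, 0.6, 0.6, 0.7, 0.7, 0.7, 0.7, 0.7, 0.1, 0.8, 0.8, 0.8, 0.8] -1
tube+x -y [321. 123.] [325. 114.] [0.92 0.38] [-0.4, -0.4, 0.2, -0.3, 0.1, 0.1, 0.2, -0.2, -0.2, -0.2, -0.3, -0.2, -0.2, 0.1] 1
tube-x -y [331. 124.] [334. 115.] [0.93 0.36] [1.0, 1.1, 1.8, 1.2, 1.3, 1.5, 1.5, 1.6, 1.1, 1.9, 1.9, 2.0, 1.4, 1.6] -1
arm top +x tail [298. 186.] [292. 199.] [0.93 0.38] [-0.7, -0.7, -1.0, -1.2, 0.9, 2.4, 2.7, 2.3, 2.4, 2.0, 2.5, 1.7, -0.5, -0.0] 1
arm top -x tail [307. 187.] [302. 200.] [0.93 0.36] [0.6, 0.6, 0.6, 0.7, 0.7, 0.7, 1.5, 0.8, 0.8, 0.9, 1.5, 0.9, 0.8, 1.5] -1
arm top -x [313. 169.] [317. 160.] [0.93 0.36] [3.6, 3.3, 3.5, -2.6, -2.9, -2.3, -2.3, -2.5, -2.2, -2.6, -1.7, -2.1, -1.9, -1.0] -1
arm top +x [305. 168.] [309. 159.] [0.93 0.38] [-0.6, -0.9, 2.2, -1.2, 4.6, 4.9, 4.8, 5.0, 4.7, 5.0, 4.9, 5.0, 5.0, 5.0] 1
base+x [308. 164.] [297. 192.] [0.93 0.37] [0.7, 0.6, 0.5, 0.5, 0.4, 0.3, 0.7, 0.3, 0.6, 0.1, 0.5, 0.4, 1.0, 0.9] 1
base-x [349. 169.] [341. 198.] [0.96 0.27] [0.1, 0.4, 0.8, 1.1, 0.2, 0.5, 0.8, -0.1, 0.2, 0.3, 0.9, 0.1, 0.3, -3.2] -1
px/10mm: z [-0.07516881 -2.73020336] x [-3.17160227 -0.37544549]
```

Arm and tube centrelines agree to about 0.5 mm. The tube yaw is closer to -7.8°, so I add a small yaw trim and slide the nose in gently.

>>> {"op": "drive_tool", "data": {
  "deltas": [
    {"hand": 0, "offset": [0.15, 0, 0.04], "angular": [0, 0, -0.5]},
    {"hand": 0, "offset": [0.01, -1, 0.04], "angular": [0, 0, -0.5]},
    {"hand": 0, "offset": [-0.12, -2, 0.04], "angular": [0, 0, -0.5]},
    {"hand": 0, "offset": [-0.26, -3, 0.04], "angular": [0, 0, -0.5]},
    {"hand": 0, "offset": [-0.33, -3.5, 0.04], "angular": [0, 0, -0.5]},
    {"hand": 0, "offset": [-0.4, -4, 0.04], "angular": [0, 0, -0.5]},
    {"hand": 0, "offset": [-0.47, -4.5, 0.04], "angular": [0, 0, -0.5]},
    {"hand": 0, "offset": [-0.53, -5, 0.04], "angular": [0, 0, -0.5]}
  ]
}}

```text
time: 7.98
tool_pos: [0.6037, 0.0772, 0.1928]
tcp_rot: [2.367, 2.065, 0.001]
wrist_force: [2.3, 1.8, -0.9]
width: 0.28
```

>>> {"op": "drive_tool", "data": {
  "deltas": [
    {"hand": 0, "offset": [0, 0, 0], "angular": [0, 0, 0]},
    {"hand": 0, "offset": [-0.07, -0.5, 0], "angular": [0, 0, 0]},
    {"hand": 0, "offset": [-0.14, -1, 0], "angular": [0, 0, 0]},
    {"hand": 0, "offset": [-0.14, -1, 0], "angular": [0, 0, 0]}
  ]
}}

```text
time: 8.48
tool_pos: [0.6033, 0.067, 0.1934]
tcp_rot: [2.365, 2.065, 0.003]
wrist_force: [4.9, 0.9, -2.0]
width: 0.285
```

>>> {"op": "drive_tool", "data": {
  "deltas": [
    {"hand": 0, "offset": [0.1, 0, 0], "angular": [0, 0, 0]},
    {"hand": 0, "offset": [0.1, 0, 0], "angular": [0, 0, 0]},
    {"hand": 0, "offset": [0.03, -0.5, 0], "angular": [0, 0, 0]},
    {"hand": 0, "offset": [-0.04, -1, 0], "angular": [0, 0, 0]},
    {"hand": 0, "offset": [-0.04, -1, 0], "angular": [0, 0, 0]}
  ]
}}

```text
time: 9.1
tool_pos: [0.6021, 0.0571, 0.1928]
tcp_rot: [2.367, 2.065, 0.001]
wrist_force: [4.2, -0.3, -1.0]
width: 0.281
```

```bash
cat > st.py <<'E'
from workcell import bot
import numpy as np
s=bot.read_state();p=s['tool_pos'];v=s['tcp_rot'];a=np.radians(-7.8);d=p[:2]-[.580,-.121]
print(s['time'],p.round(4),'stand x,y mm',(1000*(d@[np.cos(a),np.sin(a)])).round(1),(1000*(d@[-np.sin(a),np.cos(a)])).round(1),'yaw',np.degrees(2*np.arctan2(v[1],v[0]))%360,'rot',v.round(4),'F',s['wrist_force'].round(1),'M',s['torque'].round(2),s['width'].round(3))
E
python3 st.py
```

```text
Traceback (most recent call last):
  File "st.py", line 4, in <module>
    print(s['time'],p.round(4),'stand x,y mm',(1000*(d@[np.cos(a),np.sin(a)])).round(1),(1000*(d@[-np.sin(a),np.cos(a)])).round(1),'yaw',np.degrees(2*np.arctan2(v[1],v[0]))%360,'rot',v.round(4),'F',s['wrist_force'].round(1),'M',s['torque'].round(2),s['width'].round(3))
                                                                                                                                                                                                                                                         ^^^^^^^^^^^^^^^^
AttributeError: 'float' object has no attribute 'round'
```

>>> {"op": "drive_tool", "data": {
  "deltas": [
    {"hand": 0, "offset": [0.1, 0, 0], "angular": [0, 0, 0]},
    {"hand": 0, "offset": [0.1, 0, 0], "angular": [0, 0, 0]},
    {"hand": 0, "offset": [0.1, 0, 0], "angular": [0, 0, 0]}
  ]
}}

```text
time: 9.48
tool_pos: [0.6023, 0.057, 0.1925]
tcp_rot: [-2.367, -2.065, 0.002]
wrist_force: [2.1, -1.0, -1.3]
width: 0.281
```

```bash
sed -i "s/,s\['width'\].round(3)/,s['width']/" st.py; python3 st.py
```

```text
9.475 [0.6023 0.057  0.1925] stand x,y mm -2.1 179.4 yaw 82.19909300235145 rot [-2.3671e+00 -2.0650e+00  1.7000e-03] F [ 2.1 -1.  -1.3] M [-0.25 -0.29  0.21] 0.2807689629794339
```

>>> {"op": "drive_tool", "data": {
  "deltas": [
    {"hand": 0, "offset": [0.1, 0, 0], "angular": [0, 0, 0]},
    {"hand": 0, "offset": [0.1, 0, 0], "angular": [0, 0, 0]},
    {"hand": 0, "offset": [0.03, -0.5, 0], "angular": [0, 0, 0]},
    {"hand": 0, "offset": [-0.04, -1, 0], "angular": [0, 0, 0]},
    {"hand": 0, "offset": [-0.11, -1.5, 0], "angular": [0, 0, 0]},
    {"hand": 0, "offset": [-0.17, -2, 0], "angular": [0, 0, 0]},
    {"hand": 0, "offset": [-0.17, -2, 0], "angular": [0, 0, 0]}
  ]
}}

```text
time: 10.35
tool_pos: [0.6009, 0.0368, 0.1928]
tcp_rot: [2.368, 2.065, -0.0]
wrist_force: [-0.7, -0.4, -0.7]
width: 0.281
```

```bash
python3 st.py
```

```text
10.35 [0.6009 0.0368 0.1928] stand x,y mm -0.7 159.2 yaw 82.1674308822405 rot [ 2.368   2.0645 -0.    ] F [-0.7 -0.4 -0.7] M [ 0.   -0.01 -0.  ] 0.2812280593830669
```

Nose is about 48 mm in with almost no force. I advance gently until the button meets the rim.

>>> {"op": "drive_tool", "data": {
  "deltas": [
    {"hand": 0, "offset": [-0.07, -0.5, 0], "angular": [0, 0, 0]},
    {"hand": 0, "offset": [-0.07, -0.5, 0], "angular": [0, 0, 0]}
  ]
}}

```text
time: 10.6
tool_pos: [0.6003, 0.032, 0.1928]
tcp_rot: [2.368, 2.065, -0.0]
wrist_force: [0.0, -0.0, -1.7]
width: 0.284
```

>>> {"op": "drive_tool", "data": {
  "deltas": [
    {"hand": 0, "offset": [-0.03, -0.25, 0], "angular": [0, 0, 0]},
    {"hand": 0, "offset": [-0.03, -0.25, 0], "angular": [0, 0, 0]}
  ]
}}

```text
time: 10.85
tool_pos: [0.6, 0.0297, 0.1927]
tcp_rot: [-2.367, -2.065, 0.0]
wrist_force: [0.2, 0.7, -2.2]
width: 0.284
```

>>> {"op": "drive_tool", "data": {
  "deltas": [
    {"hand": 0, "offset": [-0.03, -0.2, 0], "angular": [0, 0, 0]},
    {"hand": 0, "offset": [-0.03, -0.2, 0], "angular": [0, 0, 0]}
  ]
}}

```text
time: 11.1
tool_pos: [0.5997, 0.0277, 0.1927]
tcp_rot: [2.367, 2.065, -0.0]
wrist_force: [0.9, -0.3, -1.7]
width: 0.283
```

```bash
python3 st.py
```

```text
11.1 [0.5997 0.0277 0.1927] stand x,y mm -0.7 150.0 yaw 82.2026839523673 rot [ 2.3673  2.0652 -0.    ] F [ 0.9 -0.3 -1.7] M [-0.03  0.02 -0.06] 0.2834560572143141
```

>>> {"op": "drive_tool", "data": {
  "deltas": [
    {"hand": 0, "offset": [-0.03, -0.2, 0], "angular": [0, 0, 0]},
    {"hand": 0, "offset": [-0.03, -0.2, 0], "angular": [0, 0, 0]}
  ]
}}

```text
time: 11.35
tool_pos: [0.5994, 0.0257, 0.1927]
tcp_rot: [2.367, 2.065, -0.0]
wrist_force: [-1.0, -0.4, -0.6]
width: 0.283
```

>>> {"op": "drive_tool", "data": {
  "deltas": [
    {"hand": 0, "offset": [-0.03, -0.2, 0], "angular": [0, 0, 0]},
    {"hand": 0, "offset": [-0.03, -0.2, 0], "angular": [0, 0, 0]}
  ]
}}

```text
time: 11.6
tool_pos: [0.599, 0.0237, 0.1927]
tcp_rot: [-2.367, -2.065, 0.0]
wrist_force: [0.4, -0.9, -1.7]
width: 0.284
```

```bash
python3 st.py
```

```text
11.6 [0.599  0.0237 0.1927] stand x,y mm -0.8 145.9 yaw 82.1985484003344 rot [-2.3674e+00 -2.0652e+00  1.0000e-04] F [ 0.4 -0.9 -1.7] M [ 0.02 -0.01  0.02] 0.2843231515609789
```

Run:
```python
from h import *
c=bot.read_camera('scene')
cv2.imwrite('pics/in1.png',cv2.resize(c['frame'][135:215,240:340],None,fx=7,fy=7,interpolation=cv2.INTER_CUBIC))
```

```text
(no output)
```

View pics/in1.png

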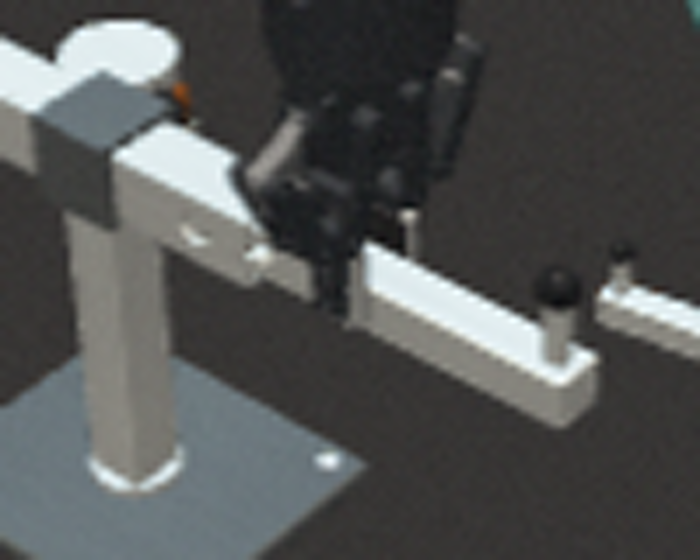

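The button at crop (258,250) is right at the rim edge. A couple more fine steps to feel it.

>>> {"op": "drive_tool", "data": {
  "deltas": [
    {"hand": 0, "offset": [-0.02, -0.15, 0], "angular": [0, 0, 0]},
    {"hand": 0, "offset": [-0.02, -0.15, 0], "angular": [0, 0, 0]}
  ]
}}

```text
time: 11.9
tool_pos: [0.599, 0.023, 0.1928]
tcp_rot: [-2.367, -2.065, -0.002]
wrist_force: [0.5, 2.7, -1.4]
width: 0.283
```

>>> {"op": "drive_tool", "data": {
  "deltas": [
    {"hand": 0, "offset": [-0.02, -0.15, 0], "angular": [0, 0, 0]},
    {"hand": 0, "offset": [-0.02, -0.15, 0], "angular": [0, 0, 0]}
  ]
}}

```text
time: 12.15
tool_pos: [0.5989, 0.0227, 0.1929]
tcp_rot: [-2.366, -2.064, -0.004]
wrist_force: [0.7, 6.8, -0.8]
width: 0.283
```

```bash
python3 st.py
```

```text
12.15 [0.5989 0.0227 0.1929] stand x,y mm -0.8 145.0 yaw 82.20906860029368 rot [-2.3657 -2.064  -0.0042] F [ 0.7  6.8 -0.8] M [ 1.2  -0.03  0.11] 0.2826043705766743
```

Felt contact: 6.8 N at tool y = 145 mm in the stand frame, with the button on the rim (rim at arm x = 51). I relieve it, release, and check that the arm stays put.

>>> {"op": "drive_tool", "data": {
  "deltas": [
    {"hand": 0, "offset": [0.02, 0.22, 0], "angular": [0, 0, 0]},
    {"hand": 0, "offset": [0.02, 0.22, 0], "angular": [0, 0, 0]},
    {"hand": 0.4, "offset": [0.02, 0.22, 0], "angular": [0, 0, 0]},
    {"hand": 0.6, "offset": [0.02, 0.22, 0], "angular": [0, 0, 0]},
    {"hand": 0.6, "offset": [0.02, 0.22, 0], "angular": [0, 0, 0]},
    {"hand": 0.6, "offset": [0.02, 0.22, -0.5], "angular": [0, 0, 0]},
    {"hand": 0.6, "offset": [0.02, 0.22, -1.1], "angular": [0, 0, 0]}
  ]
}}

```text
time: 13.02
tool_pos: [0.5989, 0.023, 0.1814]
tcp_rot: [2.367, 2.065, 0.0]
wrist_force: [0.0, -0.7, -0.2]
width: 0.598
```

```bash
python3 st.py
python3 - <<'E'
from h import *
import pickle
c=bot.read_camera('scene');d=bot.read_camera('side')
pickle.dump((c,d),open('c2.pkl','wb'))
o=np.zeros((560,800,3),np.uint8)
o[:,:560]=cv2.resize(c['frame'][135:215,260:340],None,fx=7,fy=7,interpolation=cv2.INTER_CUBIC)
o[:560,560:]=cv2.resize(d['frame'][105:245,285:345],None,fx=4,fy=4,interpolation=cv2.INTER_CUBIC)
cv2.imwrite('pics/rel.png',o)
E
```

```text
13.025 [0.5989 0.023  0.1814] stand x,y mm -0.8 145.2 yaw 82.20304018527801 rot [2.3672 2.0652 0.    ] F [ 0.  -0.7 -0.2] M [ 0.03 -0.06  0.03] 0.5982346965023255
```

View pics/rel.png

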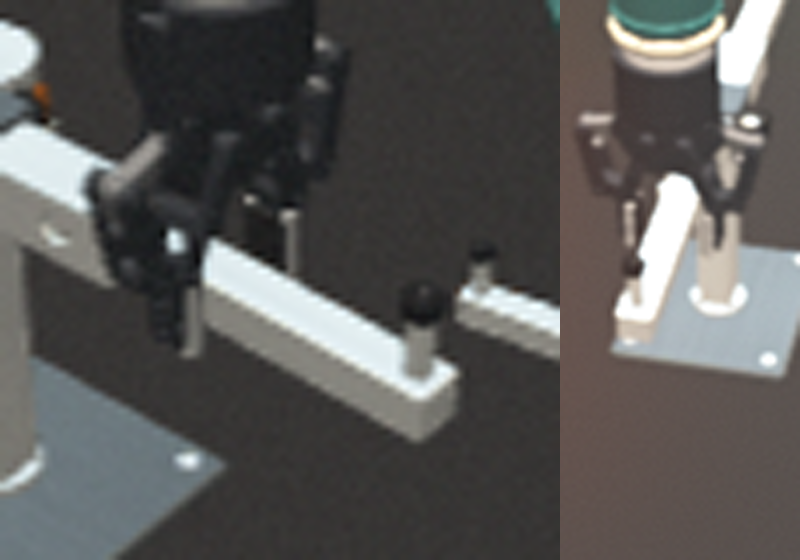

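It stayed put, drooping slightly (tail at crop (420,400)). I move the open pads over the rear of the button, tilted to match the droop, and squeeze.

>>> {"op": "drive_tool", "data": {
  "deltas": [
    {"hand": 0.6, "offset": [-0.1, -0.8, 0], "angular": [-0.6, 0.1, 0]},
    {"hand": 0.6, "offset": [-0.22, -1.6, 0], "angular": [-1.2, 0.2, 0]},
    {"hand": 0.6, "offset": [-0.34, -2.4, 0], "angular": [-1.8, 0.25, 0]},
    {"hand": 0.6, "offset": [-0.46, -3.3, 0], "angular": [-2.3, 0.3, 0]},
    {"hand": 0.6, "offset": [-0.46, -3.3, 0], "angular": [-2.3, 0.3, 0]},
    {"hand": 0.6, "offset": [-0.46, -3.3, 0], "angular": [-2.3, 0.3, 0]}
  ]
}}

```text
time: 13.88
tool_pos: [0.5943, -0.01, 0.1818]
tcp_rot: [2.347, 2.047, -0.047]
wrist_force: [-0.6, -0.4, 0.2]
width: 0.601
```

>>> {"op": "drive_tool", "data": {
  "deltas": [
    {"hand": 0.45, "offset": [0, 0, 0], "angular": [0, 0, 0]},
    {"hand": 0.35, "offset": [0, 0, 0], "angular": [0, 0, 0]},
    {"hand": 0, "offset": [0, 0, 0], "angular": [0, 0, 0]},
    {"hand": 0, "offset": [0, 0, 0], "angular": [0, 0, 0]},
    {"hand": 0, "offset": [0, 0, 0], "angular": [0, 0, 0]},
    {"hand": 0, "offset": [0, 0, 0], "angular": [0, 0, 0]}
  ],
  "force": 35
}}

```text
time: 14.62
tool_pos: [0.5946, -0.0097, 0.1824]
tcp_rot: [2.347, 2.047, -0.046]
wrist_force: [-0.5, 1.2, 6.1]
width: 0.288
```

```bash
python3 st.py
```

```text
14.625 [ 0.5946 -0.0097  0.1824] stand x,y mm -0.7 112.3 yaw 82.20645273112454 rot [ 2.3467  2.0474 -0.0459] F [-0.5  1.2  6.1] M [0.19 0.14 0.01] 0.28764255126794414
```

>>> {"op": "drive_tool", "data": {
  "deltas": [
    {"hand": 0, "offset": [0, 0, 0.1], "angular": [0.8, -0.1, 0]},
    {"hand": 0, "offset": [0, 0, 0.1], "angular": [1.6, -0.2, 0]},
    {"hand": 0, "offset": [0, 0, 0.1], "angular": [2.3, -0.3, 0]},
    {"hand": 0, "offset": [0, 0, 0.1], "angular": [2.3, -0.3, 0]}
  ]
}}

```text
time: 15.12
tool_pos: [0.5945, -0.0098, 0.1833]
tcp_rot: [-2.368, -2.064, -0.002]
wrist_force: [-0.5, 2.4, 4.8]
width: 0.284
```

```bash
python3 st.py
```

```text
15.125 [ 0.5945 -0.0098  0.1833] stand x,y mm -0.7 112.2 yaw 82.16768066683386 rot [-2.3676 -2.0642 -0.0025] F [-0.5  2.4  4.8] M [ 0.33  0.01 -0.  ] 0.28408484289432656
```

>>> {"op": "drive_tool", "data": {
  "deltas": [
    {"hand": 0, "offset": [0, 0, 0.12], "angular": [0, 0, 0]},
    {"hand": 0, "offset": [0, 0, 0.12], "angular": [0, 0, 0]},
    {"hand": 0, "offset": [-0.02, -0.15, 0.12], "angular": [0, 0, 0]},
    {"hand": 0, "offset": [-0.04, -0.3, 0.12], "angular": [0, 0, 0]},
    {"hand": 0, "offset": [-0.04, -0.3, 0.12], "angular": [0, 0, 0]}
  ]
}}

```text
time: 15.75
tool_pos: [0.5935, -0.0133, 0.1834]
tcp_rot: [-2.367, -2.065, 0.002]
wrist_force: [-0.1, -0.3, -1.0]
width: 0.288
```

```bash
python3 st.py
```

```text
15.75 [ 0.5935 -0.0133  0.1834] stand x,y mm -1.3 108.6 yaw 82.19574328669017 rot [-2.3671e+00 -2.0648e+00  1.5000e-03] F [-0.1 -0.3 -1. ] M [-0.06  0.   -0.03] 0.2882130094450293
```

>>> {"op": "drive_tool", "data": {
  "deltas": [
    {"hand": 0, "offset": [-0.02, -0.15, 0], "angular": [0, 0, 0]},
    {"hand": 0, "offset": [-0.02, -0.15, 0], "angular": [0, 0, 0]}
  ]
}}

```text
time: 16.0
tool_pos: [0.5935, -0.0146, 0.1836]
tcp_rot: [-2.367, -2.065, 0.001]
wrist_force: [0.2, 0.7, -1.5]
width: 0.286
```

>>> {"op": "drive_tool", "data": {
  "deltas": [
    {"hand": 0, "offset": [-0.02, -0.15, 0], "angular": [0, 0, 0]},
    {"hand": 0, "offset": [-0.02, -0.15, 0], "angular": [0, 0, 0]}
  ]
}}

```text
time: 16.25
tool_pos: [0.5934, -0.0161, 0.1839]
tcp_rot: [-2.367, -2.065, 0.0]
wrist_force: [-0.3, 0.2, -2.1]
width: 0.288
```

```bash
python3 st.py
```

```text
16.25 [ 0.5934 -0.0161  0.1839] stand x,y mm -0.9 105.8 yaw 82.20213048910773 rot [-2.3673e+00 -2.0652e+00  2.0000e-04] F [-0.3  0.2 -2.1] M [-0.05  0.06 -0.01] 0.28797774724544484
```

>>> {"op": "drive_tool", "data": {
  "deltas": [
    {"hand": 0, "offset": [-0.02, -0.15, 0], "angular": [0, 0, 0]},
    {"hand": 0, "offset": [-0.02, -0.15, 0], "angular": [0, 0, 0]}
  ]
}}

```text
time: 16.5
tool_pos: [0.5935, -0.0163, 0.184]
tcp_rot: [-2.367, -2.064, -0.003]
wrist_force: [0.0, 4.8, -1.5]
width: 0.286
```

```bash
python3 st.py;python3 - <<'E'
from h import *
c=bot.read_camera('scene')
cv2.imwrite('pics/sq.png',cv2.resize(c['frame'][140:200,255:325],None,fx=8,fy=8,interpolation=cv2.INTER_CUBIC))
E
```

```text
16.5 [ 0.5935 -0.0163  0.184 ] stand x,y mm -0.9 105.6 yaw 82.18720534533026 rot [-2.3666 -2.064  -0.0028] F [ 0.   4.8 -1.5] M [ 0.74 -0.07 -0.12] 0.28592348749791197
```

View pics/sq.png

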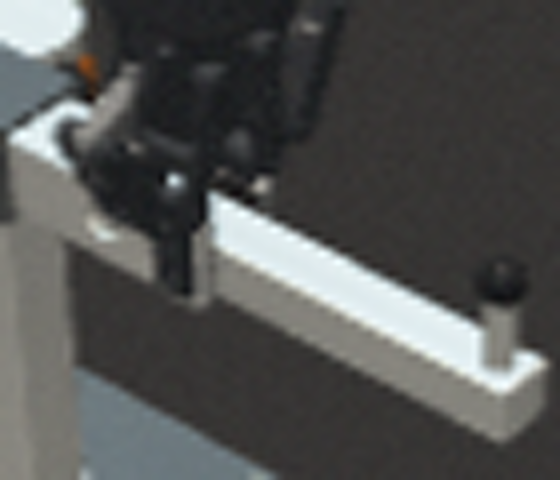

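Contact with the rim at 4.8 N, about 6 mm after the button's first contact. The button's front half is under the wall, and the pad is at crop (175,250) against the rim. I release and regrip farther back.

>>> {"op": "drive_tool", "data": {
  "deltas": [
    {"hand": 0, "offset": [0.02, 0.13, 0], "angular": [0, 0, 0]},
    {"hand": 0.4, "offset": [0.02, 0.13, 0], "angular": [0, 0, 0]},
    {"hand": 0.6, "offset": [0.02, 0.13, 0], "angular": [0, 0, 0]},
    {"hand": 0.6, "offset": [0.02, 0.13, 0], "angular": [0, 0, 0]},
    {"hand": 0.6, "offset": [0.2, 1.5, 0], "angular": [-0.7, 0.1, 0]},
    {"hand": 0.6, "offset": [0.4, 3, -0.1], "angular": [-1.4, 0.2, 0]},
    {"hand": 0.6, "offset": [0.61, 4.5, -0.2], "angular": [-2, 0.3, 0]},
    {"hand": 0.6, "offset": [0.61, 4.5, -0.2], "angular": [-2, 0.3, 0]}
  ]
}}

```text
time: 17.55
tool_pos: [0.5995, 0.0292, 0.1818]
tcp_rot: [2.347, 2.053, -0.042]
wrist_force: [-0.8, -0.1, -0.3]
width: 0.602
```

>>> {"op": "drive_tool", "data": {
  "deltas": [
    {"hand": 0.45, "offset": [0, 0, 0], "angular": [0, 0, 0]},
    {"hand": 0.35, "offset": [0, 0, 0], "angular": [0, 0, 0]},
    {"hand": 0, "offset": [0, 0, 0], "angular": [0, 0, 0]},
    {"hand": 0, "offset": [0, 0, 0], "angular": [0, 0, 0]},
    {"hand": 0, "offset": [0, 0, 0], "angular": [0, 0, 0]},
    {"hand": 0, "offset": [0, 0, 0], "angular": [0, 0, 0]}
  ],
  "force": 45
}}

```text
time: 18.3
tool_pos: [0.5989, 0.0272, 0.1817]
tcp_rot: [2.35, 2.05, -0.044]
wrist_force: [-3.6, -0.7, 1.3]
width: 0.292
```

```bash
python3 st.py
```

```text
18.3 [0.5989 0.0272 0.1817] stand x,y mm -1.4 149.3 yaw 82.19173890399766 rot [ 2.3504  2.0501 -0.0439] F [-3.6 -0.7  1.3] M [-0.31  0.54 -0.19] 0.2922632724473269
```

>>> {"op": "drive_tool", "data": {
  "deltas": [
    {"hand": 0, "offset": [-0.05, 0, 0.08], "angular": [0.7, -0.1, 0]},
    {"hand": 0, "offset": [-0.1, 0, 0.16], "angular": [1.4, -0.2, 0]},
    {"hand": 0, "offset": [-0.1, 0, 0.2], "angular": [2, -0.3, 0]},
    {"hand": 0, "offset": [-0.1, 0, 0.2], "angular": [2, -0.3, 0]}
  ]
}}

```text
time: 18.8
tool_pos: [0.5988, 0.0278, 0.184]
tcp_rot: [-2.368, -2.065, -0.002]
wrist_force: [-0.1, 2.3, -2.4]
width: 0.284
```

```bash
python3 st.py
```

```text
18.8 [0.5988 0.0278 0.184 ] stand x,y mm -1.5 150.0 yaw 82.18992915130099 rot [-2.3675e+00 -2.0650e+00 -2.3000e-03] F [-0.1  2.3 -2.4] M [ 0.17 -0.    0.03] 0.28361650847115233
```

Level with low forces. I push on toward lock: about 24 mm to go from the 6 mm position.

>>> {"op": "drive_tool", "data": {
  "deltas": [
    {"hand": 0, "offset": [-0.04, -0.3, 0], "angular": [0, 0, 0]},
    {"hand": 0, "offset": [-0.08, -0.6, 0], "angular": [0, 0, 0]},
    {"hand": 0, "offset": [-0.08, -0.6, 0], "angular": [0, 0, 0]}
  ]
}}

```text
time: 19.18
tool_pos: [0.5981, 0.0225, 0.1843]
tcp_rot: [-2.367, -2.065, -0.003]
wrist_force: [1.0, 5.8, 0.4]
width: 0.284
```

```bash
python3 st.py
```

```text
19.175 [0.5981 0.0225 0.1843] stand x,y mm -1.6 144.6 yaw 82.20437746784916 rot [-2.3669 -2.065  -0.0032] F [1.  5.8 0.4] M [ 0.81 -0.1   0.04] 0.28368171876010384
```

>>> {"op": "drive_tool", "data": {
  "deltas": [
    {"hand": 0, "offset": [-0.04, -0.3, 0], "angular": [0, 0, 0]},
    {"hand": 0, "offset": [-0.08, -0.6, 0], "angular": [0, 0, 0]},
    {"hand": 0, "offset": [-0.12, -0.9, 0], "angular": [0, 0, 0]},
    {"hand": 0, "offset": [-0.16, -1.2, 0], "angular": [0, 0, 0]},
    {"hand": 0, "offset": [-0.21, -1.5, 0], "angular": [0, 0, 0]},
    {"hand": 0, "offset": [-0.21, -1.5, 0], "angular": [0, 0, 0]}
  ]
}}

```text
time: 19.92
tool_pos: [0.5959, 0.0072, 0.1842]
tcp_rot: [-2.367, -2.065, -0.002]
wrist_force: [0.2, 5.2, -1.7]
width: 0.285
```

```bash
python3 st.py
```

```text
19.925 [0.5959 0.0072 0.1842] stand x,y mm -1.6 129.2 yaw 82.20068601642384 rot [-2.3672e+00 -2.0651e+00 -2.3000e-03] F [ 0.2  5.2 -1.7] M [ 0.79 -0.16 -0.06] 0.28538548304693917
```

Now fine steps to feel the pop.

>>> {"op": "drive_tool", "data": {
  "deltas": [
    {"hand": 0, "offset": [-0.04, -0.25, 0], "angular": [0, 0, 0]},
    {"hand": 0, "offset": [-0.07, -0.5, 0], "angular": [0, 0, 0]},
    {"hand": 0, "offset": [-0.07, -0.5, 0], "angular": [0, 0, 0]}
  ]
}}

```text
time: 20.3
tool_pos: [0.5952, 0.0019, 0.1841]
tcp_rot: [2.367, 2.065, 0.001]
wrist_force: [1.4, 3.5, 0.9]
width: 0.284
```

>>> {"op": "drive_tool", "data": {
  "deltas": [
    {"hand": 0, "offset": [-0.02, -0.15, 0], "angular": [0, 0, 0]},
    {"hand": 0, "offset": [-0.02, -0.15, 0], "angular": [0, 0, 0]}
  ]
}}

```text
time: 20.55
tool_pos: [0.5948, -0.0008, 0.184]
tcp_rot: [2.366, 2.065, -0.001]
wrist_force: [1.9, -0.2, -0.1]
width: 0.279
```

>>> {"op": "drive_tool", "data": {
  "deltas": [
    {"hand": 0, "offset": [-0.02, -0.15, 0], "angular": [0, 0, 0]},
    {"hand": 0, "offset": [-0.02, -0.15, 0], "angular": [0, 0, 0]}
  ]
}}

```text
time: 20.8
tool_pos: [0.5946, -0.0022, 0.184]
tcp_rot: [2.367, 2.065, -0.001]
wrist_force: [1.9, -1.1, -1.8]
width: 0.281
```

```bash
python3 st.py
```

```text
20.8 [ 0.5946 -0.0022  0.184 ] stand x,y mm -1.7 119.7 yaw 82.20108676045687 rot [ 2.3666e+00  2.0646e+00 -5.0000e-04] F [ 1.9 -1.1 -1.8] M [-0.15 -0.25  0.07] 0.2806673914195289
```

Drag fell to zero at y≈121, so it probably popped. I test gently both ways.

>>> {"op": "drive_tool", "data": {
  "deltas": [
    {"hand": 0, "offset": [-0.03, -0.2, 0], "angular": [0, 0, 0]},
    {"hand": 0, "offset": [-0.04, -0.3, 0], "angular": [0, 0, 0]},
    {"hand": 0, "offset": [-0.04, -0.3, 0], "angular": [0, 0, 0]}
  ]
}}

```text
time: 21.18
tool_pos: [0.5945, -0.0027, 0.1842]
tcp_rot: [-2.366, -2.064, -0.005]
wrist_force: [3.6, 6.6, -1.0]
width: 0.289
```

>>> {"op": "drive_tool", "data": {
  "deltas": [
    {"hand": 0, "offset": [0.04, 0.3, 0], "angular": [0, 0, 0]},
    {"hand": 0, "offset": [0.08, 0.6, 0], "angular": [0, 0, 0]},
    {"hand": 0, "offset": [0.08, 0.6, 0], "angular": [0, 0, 0]}
  ]
}}

```text
time: 21.55
tool_pos: [0.595, 0.0007, 0.184]
tcp_rot: [2.366, 2.064, -0.001]
wrist_force: [1.8, -3.0, -1.1]
width: 0.283
```

```bash
python3 st.py
```

```text
21.55 [0.595  0.0007 0.184 ] stand x,y mm -1.7 122.6 yaw 82.20804791798912 rot [ 2.3662e+00  2.0645e+00 -1.1000e-03] F [ 1.8 -3.  -1.1] M [-0.56 -0.37 -0.01] 0.28257870878082286
```

>>> {"op": "drive_tool", "data": {
  "deltas": [
    {"hand": 0, "offset": [0.03, 0.2, 0], "angular": [0, 0, 0]},
    {"hand": 0, "offset": [0.03, 0.2, 0], "angular": [0, 0, 0]}
  ]
}}

```text
time: 21.8
tool_pos: [0.595, 0.001, 0.1839]
tcp_rot: [2.365, 2.063, -0.005]
wrist_force: [2.3, -8.3, -1.3]
width: 0.288
```

>>> {"op": "drive_tool", "data": {
  "deltas": [
    {"hand": 0, "offset": [-0.06, -0.42, 0], "angular": [0, 0, 0]},
    {"hand": 0, "offset": [-0.06, -0.42, 0], "angular": [0, 0, 0]},
    {"hand": 0.4, "offset": [-0.06, -0.42, 0], "angular": [0, 0, 0]},
    {"hand": 0.6, "offset": [-0.06, -0.42, 0], "angular": [0, 0, 0]},
    {"hand": 0.6, "offset": [-0.06, -0.42, 0], "angular": [0, 0, 0]},
    {"hand": 0.6, "offset": [-0.06, -0.42, 3], "angular": [0, 0, 0]},
    {"hand": 0.6, "offset": [-0.06, -0.42, 8], "angular": [0, 0, 0]},
    {"hand": 0.6, "offset": [-0.06, -0.42, 13], "angular": [0, 0, 0]}
  ]
}}

```text
time: 22.8
tool_pos: [0.5939, -0.0005, 0.3148]
tcp_rot: [-2.366, -2.065, 0.002]
wrist_force: [0.6, -1.1, -0.7]
width: 0.597
```

>>> {"op": "drive_tool", "data": {
  "deltas": [
    {"hand": 0.6, "offset": [-3, 3, 5], "angular": [0, 0, 0]},
    {"hand": 0.6, "offset": [-6, 8, 8], "angular": [0, 0, 0]},
    {"hand": 0.6, "offset": [-8, 14, 8], "angular": [0, 0, 0]},
    {"hand": 0.6, "offset": [-8, 18, 8], "angular": [0, 0, 0]},
    {"hand": 0.6, "offset": [-8, 18, 8], "angular": [0, 0, 0]},
    {"hand": 0.6, "offset": [-8, 18, 8], "angular": [0, 0, 0]}
  ]
}}

```text
time: 23.55
tool_pos: [0.5143, 0.1791, 0.3937]
tcp_rot: [2.366, 2.066, -0.001]
wrist_force: [0.6, -0.4, -0.5]
width: 0.598
```

```bash
python3 st.py;python3 - <<'E'
from h import *
c=bot.read_camera('scene');d=bot.read_camera('side')
o=np.zeros((560,800,3),np.uint8)
o[:,:480]=cv2.resize(c['frame'][110:222,225:321],None,fx=5,fy=5,interpolation=cv2.INTER_CUBIC)
o[:560,480:]=cv2.resize(d['frame'][85:260,240:340],(320,560),interpolation=cv2.INTER_CUBIC)
cv2.imwrite('pics/end.png',o)
E
```

```text
23.55 [0.5143 0.1791 0.3937] stand x,y mm -105.8 288.4 yaw 82.24951558833331 rot [ 2.3663e+00  2.0661e+00 -1.5000e-03] F [ 0.6 -0.4 -0.5] M [-0.01  0.02 -0.01] 0.5978854245570173
```

View pics/end.png

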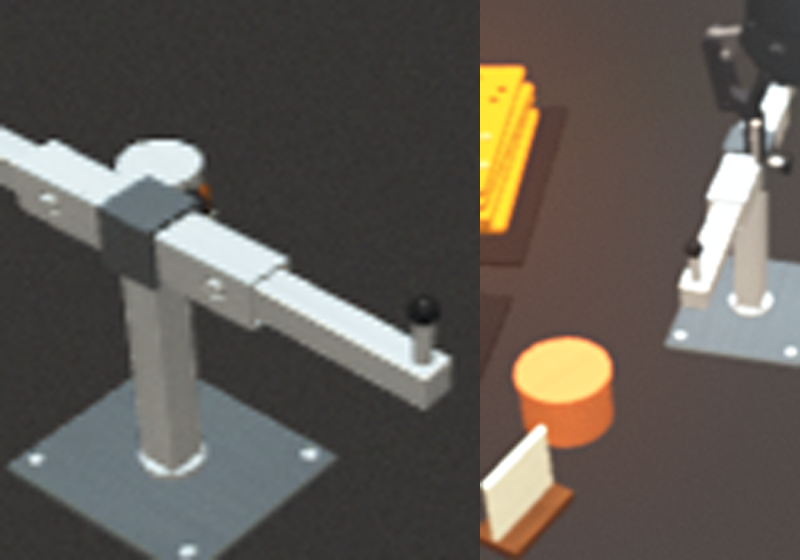

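The button stands proud in the hole at crop (215,288), matching the fitted arm's at (48,205). The tin and ticket are in place and the gripper is clear.

```bash
python3 -c "
from workcell import bot
print(bot.finish_job())"
```

```text
the job is handed in; nothing more can be done
None
```

The loose 220 mm arm is locked in the stand's cross tube, and I handed the job in at about 23.6 s of the 64 s limit.

- **Insertion:** I slid the nose in until the button met the rim, felt at 6.8 N. I then released the arm, regripped over the button, squeezed it flush and levelled the arm. I slid it on until the pads touched the rim, about 6 mm further. After a second regrip I pushed on against about 5–6 N of drag.
- **Lock check:** The drag fell away at the expected depth. Light pushes both ways were stopped (+6.6 N and −8.3 N) within about 3–4 mm, close to the hole's 3 mm play. The final picture shows the button standing in the hole like the one on the fitted arm.
- **Forces and release:** The highest force reading I took was about 8.5 N. At hand-in the gripper was open and clear, with the wrist force near zero.
- **Surroundings:** The tin and ticket were in place in the final picture. The jar showed only partly, behind the stand, and looked unmoved; I did not measure any of the three.
- **First errors:** At pick-up the tool was about 12 mm off sideways, and a finger probably touched the arm lightly (2.2 N). My first approach to the tube was about 2 mm off sideways, felt as about 5 N. I corrected both before going on.

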